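# Uncover the inspection camera and open its iris ring to the stop

### The arm

A 6-joint arm with a two-finger parallel gripper is mounted at the origin on a cart in front of the work surface, level with it; the furniture and walls round the work are solid. World frame = base frame: x ahead of the robot, y to its left, z up, the work surface at z = 0. Lengths are in m, angles in rad, forces in N, time in s.
With the tool pointing down it reaches from about 0.35 to 0.875 m from the base axis. Payload 15.5 kg.
Tool frame: the origin (TCP) lies midway between the tips of the shut fingers; the grasp point (between the pads) lies 19 mm behind it; z points along the fingers, y is the line along which they close (so a half turn about z gives the same grasp; the last joint's range is limited). The gripper opens to 85 mm and grips with 20 to 120 N. Pads are 22 mm wide; open, the fingers measure 114 mm over their backs; the gripper's body (76 mm by 85 mm) begins 54 mm behind the grasp point. The pads swing forward as they close: fully open they stand 13 mm farther back than shut.
Start: joints at [1.058, 0.494, 1.345, -0, 1.302, -0.096], TCP at [0.254, 0.571, 0.231] pointing down, gripper open.
Joint ranges: [-2.91, 2.91], [-0.82, 2.16], [0.22, 2.67], [-1.22, 4.37], [0.12, 2.79], [-3.08, 3.08]. Speed limits (rad/s): [1.89, 1.89, 2.57, 3.01, 3.01, 3.01].

### API

Orientations are given as [roll, pitch, yaw] about the fixed x, y, z axes, in that order (R = Rz(yaw) Ry(pitch) Rx(roll)).
In Python, from bench import ctrl gives the robot as it stands.
- The arm moves only by the shell command python3 -m inch 'ROWS' [OPENING] [FORCE]. ROWS is JSON, a list of rows, each a list of 4 numbers: the shift along the tool's x, y, z in cm, then the turn about the tool's z in degrees. In form: [[tx, ty, tz, turn], ...]. A call has 1 to 20 rows; each row is the pose to reach, as a shift and turn from the pose commanded when the call began, along the tool's axes at that moment; what a row does not reach only later rows make up. A row lasts 1/8 s, in which the tool goes at most 62.5 mm and 10.7 degrees, less where a joint would pass 70% of its speed; a pose out of reach is approached as far as the arm can. A call with a gripper value outside its range is refused whole. OPENING is the gripper's target within -1 to 1 (shut at 1, half-way at 0, fully open at -1), set as the call begins (- or left out, the last holds). The fingers move at their own pace and stop on an object; FORCE is the grip in N (left out, the last holds). Time passes only in rows, so rows that repeat a pose let the fingers close. It gives the time, the measured TCP pose, the force, the opening and the grip force at its end, in the units of the state.
- ctrl.read_state(): the state, without advancing time (a new reading comes with each control period).
- ctrl.read_camera(name): name is "scene" or "top" or "wrist"; returns (picture, depth): 400x640x3 uint8, red, green, blue; 400x640 float32, m along the optical axis (not along the pixel's ray), 0 where there is no reading.
- ctrl.camera_params(name): a dict with "fov_y" (degrees; the focal length in pixels is half the picture's height over the tangent of half this angle, whatever the lens; pixels are square), "cx", "cy" (the principal point, pixels), "rvec" (rotation vector, rad) and "tvec" (3), from world to camera coordinates, as OpenCV has them. Camera axes: x right, y down, z forward; pixel columns grow to the right and rows downward; lengths in m; the calibration is good to about 2 mm. A picture is of the moment at which its call begins: read the wrist's pose just before it. camera_params takes no time and is no camera call; for the wrist camera it gives the pose at the moment of the call.
- ctrl.job_done(): hands the job in; it is judged then, once.
Trained networks look in the newest picture that a camera, given by its name, has taken for a name from the list of things; names that differ only in an ending like _2 or _b are one class to them, and where a whole thing is asked for, a point or a joint stands for the part that bears it (a point fixed in the world has none). Each returns a list of dicts, best first, with "score" (0 to 1); they miss things now and then, are a little off and sometimes report something else, mostly with a low value. They report only what shows in the picture. A call takes as long as a camera call. They do not tell look-alikes from the thing itself.
- ctrl.spot_in(camera, target): "extent" ([left, top, right, bottom] in pixels, round what is visible of it).
- ctrl.place_of(camera, target): "point" ([column, row] in pixels: a listed point, or the origin of a listed thing).
The state is a dict: "time": time; "q": joint angles; "dq": joint speeds; "tau": joint torques, N m; "position": TCP position; "tool_rot": TCP orientation; "wrist_force": force on the tool from outside, world axes, zero at the start; "moment": the same for the moment, N m; "gripper_width": finger opening in m; "grip_force": force on a finger pad.
Only numpy, scipy, OpenCV 4.12 (cv2) and the standard library are available. Lean on these libraries where they do the work, as an engineer would, in place of code of your own. Each camera call takes 0.05 s, during which the arm holds its last target. There are 200 camera calls.

### The job

Lift the dust cover off the inspection camera's lens and stand it upright on the wooden block. Then turn the slim ribbed iris ring, the one between the two fixed lens rings, counter-clockwise as seen from above until its pin meets the stop, hold it snugly there at about 0.4 N m (within 0.1 N m) for about half a second, and let go with the ring still at the stop. Do not touch the fixed ring above or the one below with the robot, and leave the things lying around alone.

Things in the scene. Friction and masses are not known exactly. Their poses are not given: they have to be found in the camera images.
- inspection_camera: Upward-looking inspection camera, fixed on the bench: aluminium plate 100x90x8 mm, grey housing 64x64 mm 52 mm tall, on it the lens with all its rings on one upright axis. Origin: centre of the plate's underside; the lens axis is its z axis. Heights above this origin: rear ring 60-74 mm, iris ring 75-89 mm, stop 89-93 mm, front ring 93-108 mm (top of the lens).
- rear_ring: Fixed dark steel ring below the iris ring, diameter 65 mm, 14 mm tall, so it stands out 6.5 mm farther than the iris ring. Origin: centre of its underside, 60 mm above the camera's origin. Not to be touched by the robot.
- front_ring: Fixed dark steel ring and lens front above the iris ring, diameter 41 mm, 5.5 mm smaller in radius than the iris ring, top 108 mm above the camera's origin. Origin: on the axis, 93 mm above the camera's origin. Not to be touched by the robot.
- iris_ring: Slim ribbed aluminium ring between the fixed rings, diameter 52 mm, 14 mm tall (75-89 mm above the camera's origin), round, to be pinched anywhere across its diameter. Origin: on the axis, at its underside. Turns counter-clockwise seen from above towards its stop, drag about 0.05 N m; starts 0.6 to 1.2 rad short of the stop.
- ring_pin (a point): Upright steel pin, 3 mm thick, 4 mm tall, on the top face of the iris ring, 21.7 mm from the axis, 91 mm above the camera's origin; it turns with the ring. Touching the stop, it is 0.185 rad (clockwise) from the stop's middle.
- stop_dog (a point): Small steel block 3.2x5x4 mm above the iris ring's top face and below the front ring, 21.7 mm from the axis, 91 mm above the camera's origin. The pin touches it with the two points 4.0 mm apart. It is sprung: about 16 N m per rad about the lens axis, so 0.4 N m moves it by only 0.025 rad (0.54 mm); it springs back when let go.
- dust_cover: Black round cup turned upside down over the lens, hides the rings and stands loose on the rear ring: outer diameter 61 mm, inner 56 mm, 41 mm tall, on top a short neck and a round grip knob, diameter 22 mm, from 45 to 65 mm above the origin. Origin: centre of its open lower rim; z up. Must rise about 40 mm straight up to clear the lens. 60 g.
- wood_block: Loose beech block lying on the cutting mat, 62x110x38 mm (x, y, z of its frame). Origin: centre of its underside. The cover goes on its top face. Mind the white wall cabinet behind and above it: its front is at x = 0.56 m, it spans y = 0.22 to 0.70 m, and its underside is 0.49 m above the bench.
- calliper: Steel vernier calliper 69x210x7 mm, lying flat. Bystander, loose; origin: centre of its underside.
- spanner: Steel combination spanner 27x180x6 mm, lying flat. Bystander, loose; origin: centre of its underside.
- hex_key: Black hex key 32x114x9 mm, lying flat. Bystander, loose; origin: centre of its underside.
- nut: Steel hexagon nut 24x27x13 mm. Bystander, loose; origin: centre of its underside.
- bolt: Steel bolt 22x58x19 mm, lying. Bystander, loose; origin: centre of its underside.
Things that resemble listed ones, but are neither listed nor needed, are in the scene too. There is more than one size of the inspection_camera; the job needs the largest.

How it is judged:
On the way, in this order (a step that is already met when the one before it is completed fails the run):
1. the dust cover stands upright on the wooden block, let go (contact force between dust_cover and wood_block above 0.1 N and z of dust_cover in the frame of wood_block between 0.034 and 0.043 m and angle between dust_cover's own z axis and vertical below 0.1 rad and height (world z) of wood_block below 0.01 m and linear speed of dust_cover below 0.02 m/s and contact force between dust_cover and the fingers below 0.1 N), for 0.2 s.
2. the iris ring's pin is at the stop and pressed snugly against it: the stop gives by at least 0.4 mm (0.3 N m) for 0.3 s (distance between ring_pin and stop_dog below 0.0055 m and distance of stop_dog from where it was at the start of the episode above 0.0004 m), for 0.3 s.
At the end, for the whole second after the job is handed in: The dust cover stands upright (within 0.1 rad) and at rest on the wooden block, which lies flat; the iris ring's pin is at the stop (points less than 5.5 mm apart, 4.0 mm when touching) and the stop has sprung back (contact force between dust_cover and wood_block above 0.1 N and z of dust_cover in the frame of wood_block between 0.034 and 0.043 m and angle between dust_cover's own z axis and vertical below 0.1 rad and height (world z) of wood_block below 0.01 m and linear speed of dust_cover below 0.02 m/s and distance between ring_pin and stop_dog below 0.0055 m and distance of stop_dog from where it was at the start of the episode below 0.0004 m).
It fails at once if the stop is forced: it gives by more than 0.75 mm (0.55 N m) (distance of stop_dog from where it was at the start of the episode above 0.00075 m).
It fails at once if the robot touches the front ring or the rear ring with more than 1.5 N (contact force between any of the fingers, the arm and front_ring above 1.5 N or contact force between any of the fingers, the arm and rear_ring above 1.5 N).
It fails at once if a bystander is moved by more than 15 mm (distance of any of calliper, spanner, hex_key, nut, bolt from where it was at the start of the episode above 0.015 m).
It also fails if it takes over 72 s, if anything falls off the work surface, if the arm or the gripper's body presses on something with over 40 N, if the wrist force passes 120 N, or if a joint passes its speed limit or range.

## Working session

There is one attempt and no reset: what is moved stays moved. The work goes in short steps, Python scripts to look and compute and a shell command to move; the robot and the scene stay as the last step left them, time stands still between calls to the robot, and variables do not carry over. Pictures are saved under pics/ and viewed, at most 10 in all, crops included, and the job is handed in when it is done.

```bash
ls; mkdir -p pics; cat > h.py <<'E'
import numpy as np, cv2
from bench import ctrl
def cam(n):
    p=ctrl.camera_params(n); R=cv2.Rodrigues(np.array(p["rvec"],float))[0]; t=np.array(p["tvec"],float).ravel()
    return 200/np.tan(np.radians(p["fov_y"])/2),p["cx"],p["cy"],R,t
def ray(n,px,C=None):
    f,cx,cy,R,t=C or cam(n); d=R.T@np.array([(px[0]-cx)/f,(px[1]-cy)/f,1.]); return -R.T@t,d
def atz(n,px,z,C=None):
    o,d=ray(n,px,C); return o+d*(z-o[2])/d[2]
def cloud(n,depth,C=None):
    f,cx,cy,R,t=C or cam(n); v,u=np.mgrid[:400,:640]; P=np.stack([(u-cx)/f*depth,(v-cy)/f*depth,depth],-1)
    return (P-t)@R
def save(name,im): cv2.imwrite("pics/"+name,cv2.cvtColor(im,cv2.COLOR_RGB2BGR))
E
python3 - <<'E'
from h import *
np.set_printoptions(precision=3,suppress=True)
s=ctrl.read_state();print(s["position"],s["tool_rot"],s["gripper_width"])
ims=[]
for n in("top","scene"):
    im,d=ctrl.read_camera(n);P=cloud(n,d);ims.append(im);print(n,-cam(n)[3].T@cam(n)[4])
    for t in("inspection_camera","dust_cover","wood_block","calliper","nut"):
        for r in ctrl.spot_in(n,t)[:3]:
            e=r["extent"];c=(int((e[0]+e[2])/2),int((e[1]+e[3])/2));print(t,round(r["score"],2),np.round(e),P[c[1],c[0]])
        for r in ctrl.place_of(n,t)[:3]: print("  place",round(r["score"],2),np.round(r["point"]))
    save(n+"0.png",im)
E
```

```text
pics
[0.253 0.571 0.231] [-3.14  -0.     2.724] 0.08523206276471934
top [0.475 0.01  1.483]
inspection_camera 0.94 [189. 233. 217. 264.] [0.436 0.393 0.068]
inspection_camera 0.84 [325. 185. 368. 225.] [ 0.559 -0.052  0.112]
inspection_camera 0.58 [436. 133. 460. 152.] [ 0.751 -0.379  0.063]
  place 0.62 [343. 204.]
  place 0.51 [450. 141.]
dust_cover 0.81 [340. 190. 359. 212.] [ 0.569 -0.06   0.141]
  place 0.55 [343. 205.]
wood_block 0.85 [276. 212. 295. 242.] [0.499 0.14  0.041]
  place 0.89 [286. 226.]
  place 0.35 [418. 211.]
calliper 0.87 [406. 182. 431. 247.] [ 0.528 -0.292 -0.003]
  place 0.76 [419. 209.]
nut 0.37 [450. 226. 458. 233.] [ 0.477 -0.402  0.004]
  place 0.54 [455. 232.]
scene [-0.043 -0.378  0.892]
inspection_camera 0.94 [316. 225. 352. 256.] [ 0.534 -0.077  0.03 ]
inspection_camera 0.8 [171. 193. 196. 221.] [0.426 0.395 0.039]
inspection_camera 0.73 [449. 212. 479. 246.] [ 0.735 -0.391  0.045]
  place 0.78 [335. 237.]
  place 0.78 [458. 232.]
  place 0.69 [183. 210.]
dust_cover 0.76 [323. 206. 345. 229.] [ 0.546 -0.07   0.115]
  place 0.64 [336. 223.]
  place 0.74 [265. 226.]
  place 0.32 [439. 310.]
calliper 0.68 [381. 248. 406. 313.] [ 0.506 -0.271  0.004]
  place 0.64 [401. 282.]
  place 0.6 [439. 311.]
```

```bash
python3 - <<'E'
import cv2
im=cv2.imread("pics/top0.png")[90:290,140:480]; cv2.imwrite("pics/top0c.png",cv2.resize(im,None,fx=2.3,fy=2.3,interpolation=2))
im=cv2.imread("pics/scene0.png")[130:350,100:500]; cv2.imwrite("pics/scene0c.png",cv2.resize(im,None,fx=2,fy=2,interpolation=2))
E
```

```text
(no output)
```

View pics/top0c.png

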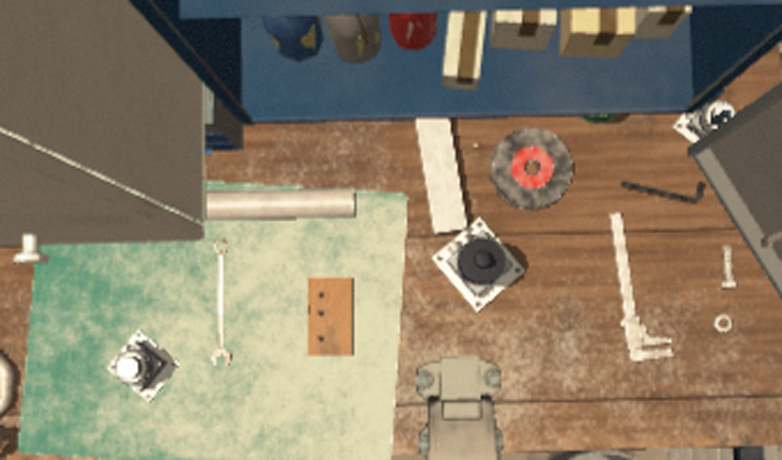

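View pics/scene0c.png

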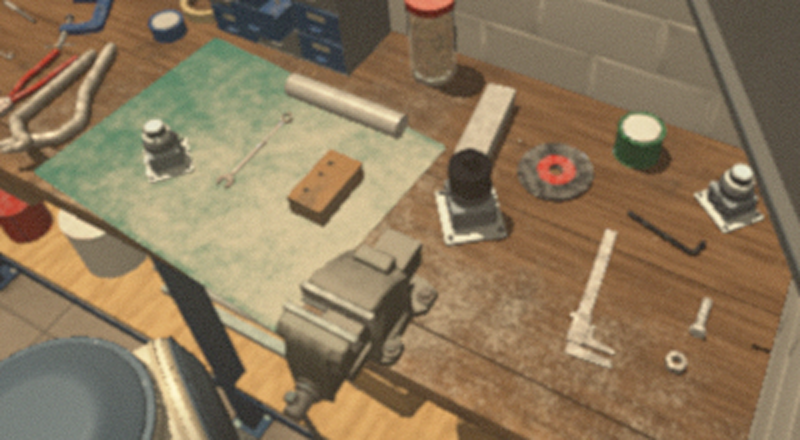

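```bash
cat >> h.py <<'E'
def rel(x,y,z):
    s=ctrl.read_state();p=np.array(s["position"]);yaw=s["tool_rot"][2];d=np.array([x,y,z])-p
    return 100*np.array([d[0]*np.cos(yaw)+d[1]*np.sin(yaw),d[0]*np.sin(yaw)-d[1]*np.cos(yaw),-d[2]])
E
python3 - <<'E'
from h import *
np.set_printoptions(precision=4,suppress=True)
for n in("top","scene"):
    im,d=ctrl.read_camera(n);P=cloud(n,d).reshape(-1,3)
    def box(c,r,lo,hi): return P[(np.hypot(P[:,0]-c[0],P[:,1]-c[1])<r)&(P[:,2]>lo)&(P[:,2]<hi)]
    k=box((.56,-.06),.05,.128,.16);print(n,"knob",len(k),k.mean(0),k.min(0),k.max(0),cv2.minEnclosingCircle(k[:,:2].astype(np.float32)))
    k=box((.56,-.06),.05,.100,.122);print(" cup",len(k),k.min(0),k.max(0),cv2.minEnclosingCircle(k[:,:2].astype(np.float32)))
    b=box((.49,.14),.08,.03,.05);print(" block",len(b),np.median(b[:,2]),cv2.minAreaRect(b[:,:2].astype(np.float32)*1000))
    v=P[(P[:,0]>.1)&(P[:,0]<.5)&(abs(P[:,1])<.15)];print(" vise max z",np.percentile(v[:,2],99.9),v[v[:,2]>.08].max(0) if (v[:,2]>.08).any() else '')
    w=P[(P[:,0]>.35)&(P[:,0]<.75)&(P[:,1]<.35)&(P[:,1]>-.2)&(P[:,2]>.15)];print(" tall",len(w),w.min(0) if len(w) else'')
print(rel(.56,-.06,.25))
E
```

```text
top knob 44 [ 0.5623 -0.0619  0.138 ] [ 0.5517 -0.0721  0.1301] [ 0.5722 -0.0514  0.1432] ((0.5623089075088501, -0.062063682824373245), 0.010939324274659157)
 cup 272 [ 0.5321 -0.0918  0.101 ] [ 0.5928 -0.0339  0.1208] ((0.5623548626899719, -0.06194080412387848), 0.030577197670936584)
 block 675 0.039898847280834704 ((494.1894226074219, 145.0766143798828), (61.60169982910156, 104.85367584228516), 88.591064453125)
 vise max z 1.4827812340924706 [0.475  0.0324 1.4828]
 tall 58646 [ 0.475 -0.2    0.151]
scene knob 55 [ 0.5607 -0.0626  0.1358] [ 0.5515 -0.0721  0.1288] [ 0.5729 -0.0511  0.1391] ((0.5627211332321167, -0.06164653226733208), 0.011925460770726204)
 cup 279 [ 0.5311 -0.093   0.1001] [ 0.591  -0.0329  0.1218] ((0.5613663792610168, -0.0627119317650795), 0.031241152435541153)
 block 653 0.03960251157936746 ((493.72332763671875, 145.28167724609375), (64.66460418701172, 112.085205078125), 87.89910888671875)
 vise max z 0.32258611561250145 [0.4382 0.0209 0.3262]
 tall 11414 [ 0.537  -0.1999  0.1503]
[-53.6163 -45.2627  -1.8733]
```

```bash
python3 - <<'E'
from h import *
np.set_printoptions(precision=3,suppress=True)
for n in("top","scene"):
    im,d=ctrl.read_camera(n);P=cloud(n,d).reshape(-1,3)[d.ravel()>0.1]
    v=P[(P[:,0]>.0)&(P[:,0]<.5)&(abs(P[:,1])<.2)&(P[:,2]>.05)];print(n,np.percentile(v,[1,50,99],axis=0))
    print(np.sort(v[:,2])[-5:])
    w=P[(P[:,0]>.2)&(P[:,0]<.65)&(P[:,1]<.6)&(P[:,1]>-.2)&(P[:,2]>.16)];print(" tall",len(w),np.percentile(w,[1,50,99],axis=0))
print(ctrl.read_state()["position"])
E
```

```text
top [[ 0.036 -0.102  0.054]
 [ 0.119 -0.022  0.136]
 [ 0.43   0.077  0.347]]
[0.351 0.352 0.352 0.352 0.353]
 tall 36215 [[0.205 0.219 0.347]
 [0.565 0.256 0.935]
 [0.648 0.587 1.122]]
scene [[ 0.001 -0.112  0.054]
 [ 0.057 -0.047  0.312]
 [ 0.422  0.067  0.363]]
[0.364 0.365 0.365 0.365 0.365]
 tall 10526 [[0.206 0.219 0.275]
 [0.561 0.439 0.535]
 [0.642 0.585 0.612]]
[0.254 0.571 0.231]
```

```bash
python3 -m inch '[[-15,-10,-3,0],[-53.8,-45.5,-3,40],[-53.8,-45.5,-3,40],[-53.8,-45.5,-3,40],[-53.8,-45.5,-3,40],[-53.8,-45.5,-3,40],[-53.8,-45.5,-3,40],[-53.8,-45.5,-3,40],[-53.8,-45.5,-3,40],[-53.8,-45.5,-3,40],[-53.8,-45.5,-3,40],[-53.8,-45.5,-3,40],[-53.8,-45.5,-3,40],[-53.8,-45.5,-3,40],[-53.8,-45.5,-3,40],[-53.8,-45.5,-3,40]]' -1 40
python3 - <<'E'
from h import *
np.set_printoptions(precision=4,suppress=True)
s=ctrl.read_state();print(s["q"],s["position"],s["tool_rot"],s["wrist_force"])
C=cam("wrist");im,d=ctrl.read_camera("wrist");P=cloud("wrist",d,C);save("w1.png",im)
P=P.reshape(-1,3)[d.ravel()>.05]
k=P[(np.hypot(P[:,0]-.5623,P[:,1]+.062)<.045)&(P[:,2]>.128)&(P[:,2]<.15)];print(len(k),k.min(0),k.max(0),cv2.minEnclosingCircle(k[:,:2].astype(np.float32)))
k=P[(np.hypot(P[:,0]-.5623,P[:,1]+.062)<.045)&(P[:,2]>.105)&(P[:,2]<.12)];print(len(k),np.median(k,0),cv2.minEnclosingCircle(k[:,:2].astype(np.float32)))
print(rel(.5623,-.062,.119))
E
```

```text
time: 3.3
position: [0.5605, -0.0621, 0.2614]
tool_rot: [3.141, 0.0, 2.027]
wrist_force: [0.1, -1.0, -1.2]
gripper_width: 0.0855
grip_force: 0.0
[-0.2162  0.3786  1.457   0.      1.3059 -0.6722] [ 0.5605 -0.0621  0.2614] [3.1415 0.0001 2.0268] [ 0.1029 -1.0199 -1.1688]
509 [ 0.5531 -0.0726  0.1284] [ 0.5745 -0.0513  0.1416] ((0.5638890266418457, -0.061976365745067596), 0.010907081887125969)
2651 [ 0.561  -0.0575  0.1157] ((0.5637696385383606, -0.06230770796537399), 0.030604906380176544)
[-0.0565  0.1665 14.2424]
```

View pics/w1.png

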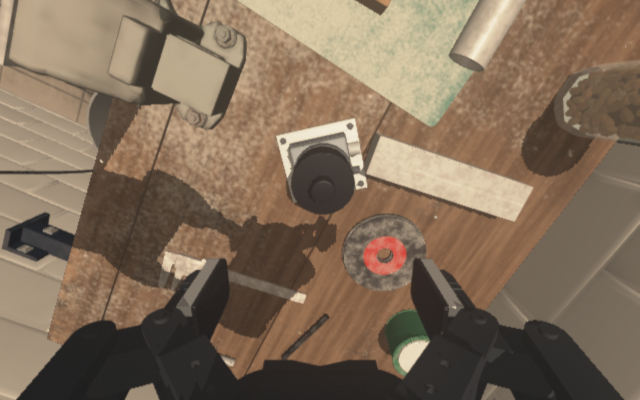

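```bash
python3 -m inch '[[-0.1,0.22,5,0],[-0.1,0.22,10,0],[-0.1,0.22,13,0],[-0.1,0.22,14.1,0],[-0.1,0.22,14.1,0],[-0.1,0.22,14.1,0]]' -1 40; python3 -m inch '[[0,0,0,0],[0,0,0,0],[0,0,0,0],[0,0,0,0],[0,0,0,0],[0,0,0,0],[0,0,0,0],[0,0,0,0]]' 1 40
```

```text
time: 4.1
position: [0.5639, -0.063, 0.1216]
tool_rot: [3.14, 0.001, 2.026]
wrist_force: [0.3, 0.6, -0.1]
gripper_width: 0.0856
grip_force: 0.0
time: 5.1
position: [0.5633, -0.0629, 0.1204]
tool_rot: [3.141, 0.0, 2.026]
wrist_force: [-1.0, 0.4, 4.9]
gripper_width: 0.0206
grip_force: 39.1
```

```bash
python3 -m inch '[[0,0,-1,0],[0,0,-3,0],[0,0,-6,0],[0,0,-10,0],[0,0,-10,0],[0,0,-10,0]]'
python3 - <<'E'
from h import *
np.set_printoptions(precision=4,suppress=True)
im,d=ctrl.read_camera("scene");P=cloud("scene",d).reshape(-1,3)[d.ravel()>.1]
C=cam("wrist");iw,dw=ctrl.read_camera("wrist");Pw=cloud("wrist",dw,C)
Q=Pw[dw>.05];t=Q[(np.hypot(Q[:,0]-.494,Q[:,1]-.145)<.09)&(Q[:,2]>.03)&(Q[:,2]<.05)];print(len(t),len(t) and cv2.minAreaRect(t[:,:2].astype(np.float32)*1000))
i2=np.vstack([im[150:320,200:460],cv2.resize(iw,(260,162))]);save("s2.png",cv2.resize(i2,None,fx=1.8,fy=1.8))
t=P[(np.hypot(P[:,0]-.5625,P[:,1]+.062)<.05)];print(np.histogram(t[:,2],np.arange(.06,.24,.01)))
p=ctrl.read_state()["position"];print(p,rel(.494,.145,p[2]))
E
```

```text
time: 5.85
position: [0.5627, -0.0628, 0.2201]
tool_rot: [-3.141, -0.0, 2.026]
wrist_force: [-0.1, -0.2, -1.3]
gripper_width: 0.0207
grip_force: 39.3
0 0
(array([ 48, 111,  90,  35, 135,   4,   0,   0,   0,   0,   0,  39,  60,
        57,  59, 227,  13]), array([0.06, 0.07, 0.08, 0.09, 0.1 , 0.11, 0.12, 0.13, 0.14, 0.15, 0.16,
       0.17, 0.18, 0.19, 0.2 , 0.21, 0.22, 0.23]))
[ 0.5625 -0.0627  0.2194] [21.6656  2.9741 -0.    ]
```

View pics/s2.png

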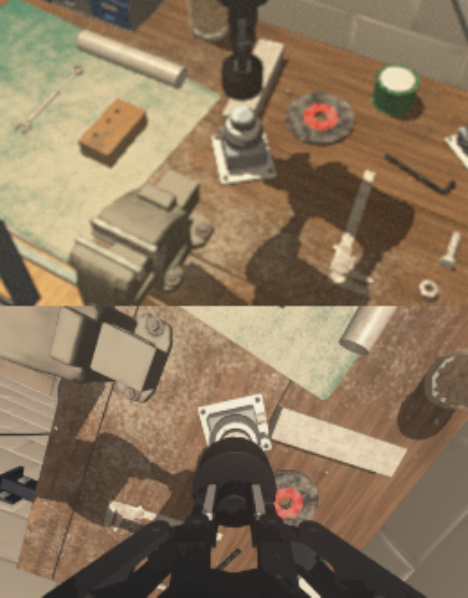

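```bash
python3 -m inch '[[4,0.5,0,0],[10,1.4,0,0],[16,2.2,0,0],[20,2.8,0,0],[21.7,2.97,0,0],[21.7,2.97,4,0],[21.7,2.97,8,0],[21.7,2.97,10.5,0],[21.7,2.97,11.5,0],[21.7,2.97,11.5,0],[21.7,2.97,11.5,0]]'
python3 - <<'E'
from h import *
np.set_printoptions(precision=4,suppress=True)
C=cam("wrist");iw,dw=ctrl.read_camera("wrist");Q=cloud("wrist",dw,C)[dw>.05];save("w3.png",iw)
t=Q[(np.hypot(Q[:,0]-.494,Q[:,1]-.145)<.09)&(Q[:,2]>.03)&(Q[:,2]<.05)];print(len(t),np.median(t[:,2]),cv2.minAreaRect(t[:,:2].astype(np.float32)*1000),t.min(0),t.max(0))
E
```

```text
time: 7.32
position: [0.4951, 0.1451, 0.1061]
tool_rot: [3.14, 0.0, 2.026]
wrist_force: [-0.6, 0.6, -1.6]
gripper_width: 0.0204
grip_force: 39.3
6401 0.04183641162328073 ((495.8768005371094, 145.94786071777344), (62.072059631347656, 110.06517791748047), 88.8793716430664) [0.4403 0.1157 0.03  ] [0.5511 0.178  0.0442]
```

View pics/w3.png

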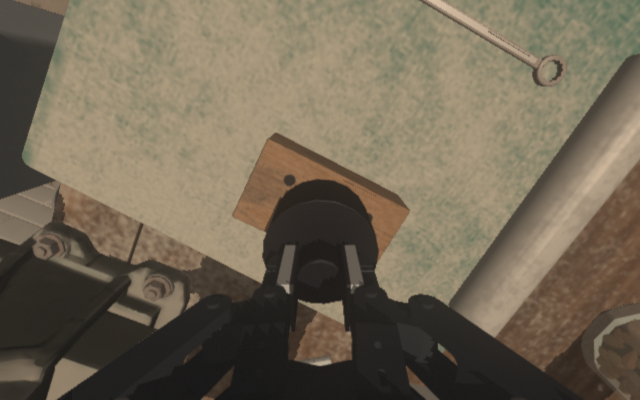

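The wrist picture shows the cover hanging over the block (block corners about (275,135)–(408,212)), centred.

```bash
python3 -m inch '[[0,0,1,0],[0,0,1.5,0],[0,0,1.7,0],[0,0,1.8,0],[0,0,1.8,0],[0,0,1.8,0]]'
```

```text
time: 8.12
position: [0.4945, 0.1452, 0.0875]
tool_rot: [3.141, 0.0, 2.026]
wrist_force: [-1.0, 0.9, 5.0]
gripper_width: 0.0203
grip_force: 39.8
```

```bash
python3 -m inch '[[0,0,0.05,0],[0,0,0.05,0]]'; python3 -m inch '[[0,0,0.05,0],[0,0,0.05,0],[0,0,0.05,0],[0,0,0.05,0],[0,0,0.05,0],[0,0,0.05,0],[0,0,0.05,0]]' -1; python3 -m inch '[[0,0,-2,0],[0,0,-6,0],[0,0,-12,0],[0,0,-15,0],[0,0,-15,0]]'
python3 - <<'E'
from h import *
np.set_printoptions(precision=4,suppress=True)
im,d=ctrl.read_camera("scene");P=cloud("scene",d);save("s4.png",cv2.resize(im[140:320,200:460],None,fx=2,fy=2))
q=P[d>.1];t=q[(np.hypot(q[:,0]-.495,q[:,1]-.146)<.05)];print(np.histogram(t[:,2],np.arange(.03,.16,.01)))
C=cam("wrist");iw,dw=ctrl.read_camera("wrist");Q=cloud("wrist",dw,C)[dw>.05]
for lo,hi in((.07,.085),(.093,.115)):
    k=Q[(np.hypot(Q[:,0]-.495,Q[:,1]-.146)<.05)&(Q[:,2]>lo)&(Q[:,2]<hi)];print(len(k),len(k) and (np.median(k,0),cv2.minEnclosingCircle(k[:,:2].astype(np.float32))))
p=ctrl.read_state()["position"];print(p,rel(.563,-.062,p[2]))
E
```

```text
time: 8.38
position: [0.4946, 0.1453, 0.0875]
tool_rot: [3.141, 0.0, 2.026]
wrist_force: [-3.2, 0.1, 15.4]
gripper_width: 0.0202
grip_force: 41.1
time: 9.25
position: [0.4945, 0.1451, 0.0863]
tool_rot: [3.142, 0.0, 2.026]
wrist_force: [-0.1, -0.2, -0.3]
gripper_width: 0.0851
grip_force: 0.0
time: 9.88
position: [0.4956, 0.1454, 0.2386]
tool_rot: [3.137, 0.001, 2.026]
wrist_force: [-0.5, -0.8, -0.5]
gripper_width: 0.0857
grip_force: 0.0
(array([120, 139,  49,  47,  96, 150,  16,  42,   0,   0,   0,   0]), array([0.03, 0.04, 0.05, 0.06, 0.07, 0.08, 0.09, 0.1 , 0.11, 0.12, 0.13,
       0.14, 0.15]))
2533 (array([0.492 , 0.1505, 0.0829]), ((0.4947722852230072, 0.14563323557376862), 0.03049996681511402))
494 (array([0.4941, 0.1473, 0.1067]), ((0.4946950376033783, 0.14586816728115082), 0.010832242667675018))
[0.4942 0.1451 0.2359] [-21.6272  -2.9164  -0.    ]
```

View pics/s4.png

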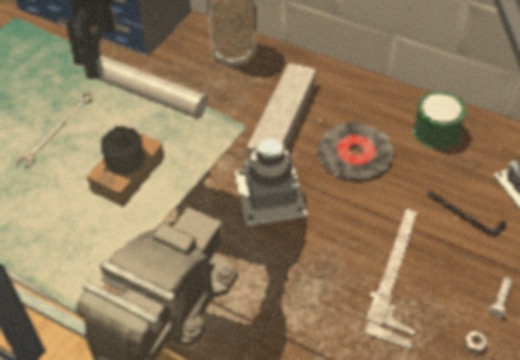

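Cover stands upright on the block ((125,150) in the crop). Now back to the lens.

```bash
python3 -m inch '[[-5,-0.7,0,0],[-11,-1.5,0,0],[-17,-2.3,0,0],[-21.6,-2.92,0,0],[-21.6,-2.92,0,0],[-21.6,-2.92,0,0],[-21.6,-2.92,0,0]]' -1
python3 - <<'E'
from h import *
np.set_printoptions(precision=4,suppress=True)
C=cam("wrist");iw,dw=ctrl.read_camera("wrist");P=cloud("wrist",dw,C);Q=P[dw>.05]
for t,z in(("ring_pin",.091),("stop_dog",.091),("front_ring",.093),("iris_ring",.075),("inspection_camera",0)):
    for r in ctrl.place_of("wrist",t)[:2]: print(t,round(r["score"],2),r["point"],atz("wrist",r["point"],z,C))
for lo,hi in((.104,.113),(.086,.091),(.07,.077)):
    k=Q[(np.hypot(Q[:,0]-.563,Q[:,1]+.062)<.045)&(Q[:,2]>lo)&(Q[:,2]<hi)];print(len(k),len(k) and (np.median(k,0),cv2.minEnclosingCircle(k[:,:2].astype(np.float32))))
f,cx,cy,R,t=C;c=R@np.array([.563,-.062,.09])+t;u,v=int(cx+f*c[0]/c[2]),int(cy+f*c[1]/c[2]);print(u,v)
save("w5.png",cv2.resize(iw[max(v-75,0):v+75,u-100:u+100],None,fx=4,fy=4,interpolation=cv2.INTER_CUBIC))
s=ctrl.read_state();print(s["position"],s["q"],rel(.563,-.062,.079))
E
```

```text
time: 10.85
position: [0.5626, -0.0606, 0.2358]
tool_rot: [-3.141, -0.001, 2.027]
wrist_force: [-0.6, 0.2, -0.7]
gripper_width: 0.0854
grip_force: 0.0
ring_pin 0.68 [306.4, 165.5] [ 0.5443 -0.0505  0.091 ]
stop_dog 0.87 [298.7, 191.7] [ 0.5486 -0.0765  0.091 ]
front_ring 0.54 [305.8, 353.5] [ 0.6363 -0.2452  0.093 ]
inspection_camera 0.97 [321.6, 161.5] [ 0.5639 -0.0575  0.    ]
1517 (array([ 0.564 , -0.0611,  0.109 ]), ((0.5648423433303833, -0.06241167336702347), 0.02035820670425892))
600 (array([ 0.5564, -0.0486,  0.0897]), ((0.5646765828132629, -0.06238739192485809), 0.026317007839679718))
863 (array([ 0.5551, -0.0469,  0.0747]), ((0.5650074481964111, -0.06260580569505692), 0.03252803161740303))
319 184
[ 0.5631 -0.0613  0.2364] [-0.2139  0.406   1.4859 -0.      1.2495 -0.6693] [-0.0555 -0.0377 15.7395]
```

View pics/w5.png

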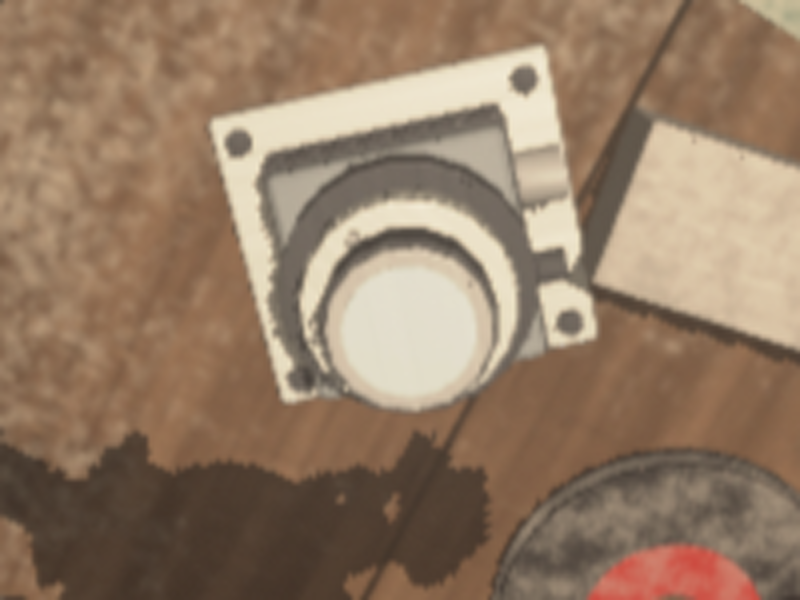

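The wrist crop shows the lens: pale iris ring around (410,300) and the pin/stop at (350,240) and (320,385); fitted radii (20.4, 26.3, 32.5 mm) match. Pin→contact about 1.05 rad.

```bash
python3 -m inch '[[-0.13,0.04,5,0],[-0.13,0.04,10,0],[-0.13,0.04,13,0],[-0.13,0.04,15,0],[-0.13,0.04,15.7,0],[-0.13,0.04,15.7,0],[-0.13,0.04,15.7,0],[-0.13,0.04,15.7,0]]' -1
cat > m.py <<'E'
from h import *
np.set_printoptions(precision=4,suppress=True)
s=ctrl.read_state();print(s["position"],s["tool_rot"][2],"F",np.array(s["wrist_force"]),"M",np.array(s["moment"]),s["gripper_width"])
E
python3 m.py
python3 -c "
from h import *
C=cam('wrist');iw,dw=ctrl.read_camera('wrist');save('w6.png',iw)"
```

```text
time: 12.15
position: [0.5645, -0.0628, 0.0801]
tool_rot: [3.141, 0.001, 2.026]
wrist_force: [-0.6, -0.1, -0.2]
gripper_width: 0.0855
grip_force: 0.0
[ 0.5645 -0.0628  0.0801] 2.025657618787487 F [-0.5614 -0.0639 -0.1604] M [ 0.0632 -0.0161  0.0394] 0.08550804767065803
```

View pics/w6.png

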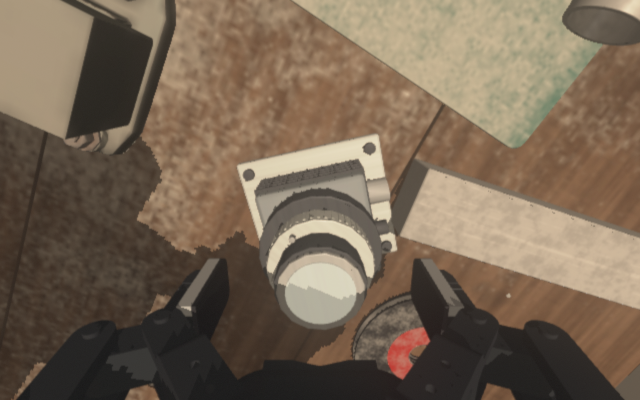

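```bash
python3 -m inch '[[0,0,0,0],[0,0,0,0],[0,0,0,0],[0,0,0,0],[0,0,0,0],[0,0,0,0]]' 1 30; python3 m.py; python3 -m inch '[[0,0,0,0],[0,0,0,0],[0,0,0,0]]' 1 60; python3 m.py
python3 -c "
from h import *
C=cam('wrist');iw,dw=ctrl.read_camera('wrist');save('w7.png',cv2.resize(iw[150:400,140:500],None,fx=2,fy=2))"
```

```text
time: 12.95
position: [0.5646, -0.0626, 0.0797]
tool_rot: [3.14, 0.0, 2.026]
wrist_force: [0.1, 3.0, 6.1]
gripper_width: 0.0488
grip_force: 30.0
[ 0.5646 -0.0626  0.0797] 2.025555030334943 F [0.1472 3.0295 6.1444] M [ 0.53   -0.2275  0.0188] 0.048846336729183606
time: 13.32
position: [0.5646, -0.0626, 0.08]
tool_rot: [3.14, 0.001, 2.026]
wrist_force: [-1.4, 2.7, 10.1]
gripper_width: 0.048
grip_force: 59.9
[ 0.5646 -0.0626  0.08  ] 2.025609030529142 F [-1.3671  2.7498 10.1358] M [0.5377 0.0063 0.0259] 0.04803888341516022
```

View pics/w7.png

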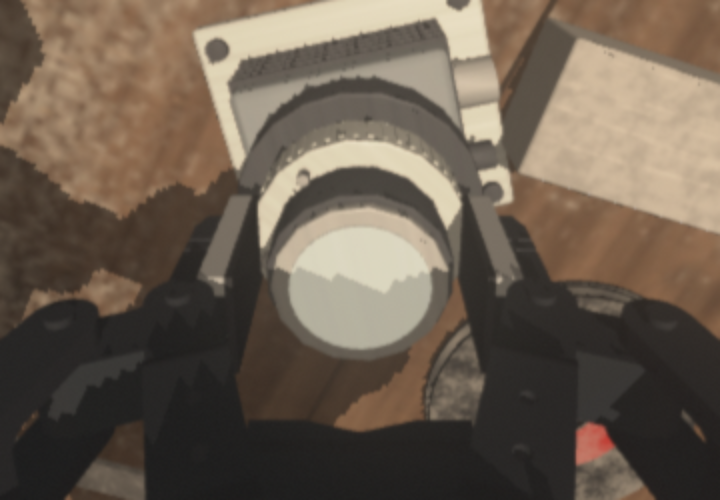

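The pads sit on the iris ring, symmetric about the lens, with the front ring clear.

```bash
python3 -m inch '[[0,0,0,-3],[0,0,0,-8],[0,0,0,-13],[0,0,0,-18],[0,0,0,-23],[0,0,0,-28],[0,0,0,-33],[0,0,0,-38],[0,0,0,-40],[0,0,0,-40],[0,0,0,-40]]'; python3 m.py
python3 - <<'E'
from h import *
np.set_printoptions(precision=4,suppress=True)
C=cam("wrist");iw,dw=ctrl.read_camera("wrist");save('w8.png',cv2.resize(iw[150:400,140:500],None,fx=2,fy=2))
for t in("ring_pin","stop_dog"):
    for r in ctrl.place_of("wrist",t)[:2]:
        p=atz("wrist",r["point"],.091,C);e=p-[.5647,-.0625,.091];print(t,round(r["score"],2),r["point"],p,np.hypot(*e[:2]),np.degrees(np.arctan2(e[1],e[0]))%360)
E
```

```text
time: 14.75
position: [0.5647, -0.0625, 0.08]
tool_rot: [3.141, 0.001, 2.724]
wrist_force: [-0.2, 3.2, 9.5]
gripper_width: 0.0477
grip_force: 59.9
[ 0.5647 -0.0625  0.08  ] 2.7237143426512773 F [-0.1588  3.1708  9.5489] M [ 0.7505 -0.0346  0.0588] 0.04774493284209351
ring_pin 0.71 [293.5, 238.1] [ 0.5441 -0.0661  0.091 ] 0.0209106829214917 190.04208339444034
stop_dog 0.86 [277.8, 250.1] [ 0.5467 -0.0754  0.091 ] 0.022158394047342427 215.5814772965118
```

View pics/w8.png

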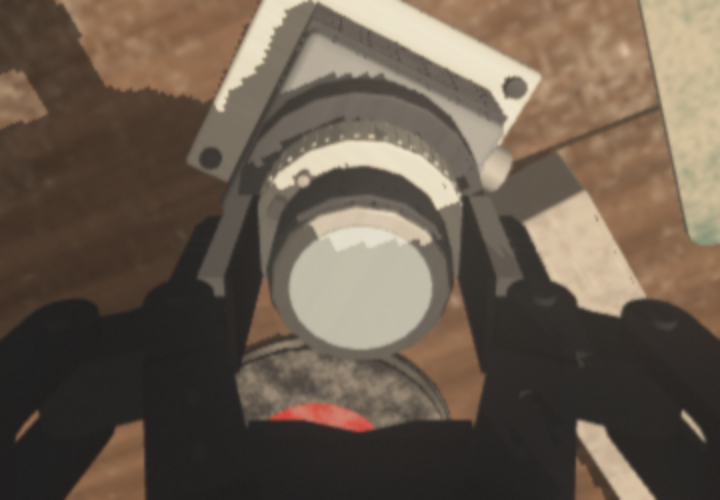

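```bash
cat > a.py <<'E'
from h import *
np.set_printoptions(precision=3,suppress=True)
F=[];M=[];Y=[];T=[]
for i in range(5):
    ctrl.read_camera("wrist");s=ctrl.read_state();F.append(s["wrist_force"]);M.append(s["moment"]);Y.append(s["tool_rot"][2]%6.2832);T.append(s["tau"][5])
print(s["time"],"F",np.mean(F,0),"M",np.mean(M,0),"sd",np.std(M,0)[2],"yaw deg",np.degrees(np.mean(Y)),"tau6",np.mean(T),s["position"])
E
python3 a.py; python3 -m inch '[[0,0,0,-3],[0,0,0,-6],[0,0,0,-8],[0,0,0,-9],[0,0,0,-9]]' >/dev/null; python3 a.py; python3 -m inch '[[0,0,0,-1],[0,0,0,-1]]'>/dev/null; python3 a.py
```

```text
15.15 F [-0.468  3.587 10.902] M [ 0.708 -0.01   0.026] sd 0.03472219599211317 yaw deg 156.05691154574103 tau6 0.003616881280322559 [ 0.565 -0.063  0.08 ]
16.025 F [ 0.13   4.171 10.549] M [ 0.767 -0.012 -0.032] sd 0.027220885151003262 yaw deg 165.0565975093439 tau6 -0.043983495561406016 [ 0.565 -0.062  0.08 ]
16.525 F [ 0.243  3.904 10.753] M [ 0.756 -0.01  -0.004] sd 0.025863572552989836 yaw deg 166.05661917792952 tau6 -0.046673703007400036 [ 0.565 -0.062  0.08 ]
```

```bash
python3 -m inch '[[0,0,0,-1],[0,0,0,-1]]'>/dev/null; python3 a.py; python3 -m inch '[[0,0,0,-1],[0,0,0,-1]]'>/dev/null; python3 a.py
```

```text
17.025 F [-0.05   3.846 11.037] M [ 0.76  -0.008 -0.009] sd 0.04094227728646797 yaw deg 167.0568182805279 tau6 -0.04679446737281978 [ 0.565 -0.062  0.08 ]
17.525 F [ 0.088  3.722 10.64 ] M [ 0.787 -0.005 -0.015] sd 0.02051336316120868 yaw deg 168.05691398595056 tau6 -0.047051840694621205 [ 0.565 -0.062  0.08 ]
```

```bash
python3 -m inch '[[0,0,0,-1],[0,0,0,-1]]'>/dev/null; python3 a.py
```

```text
18.025 F [-0.149  4.133 10.882] M [ 0.781 -0.003 -0.028] sd 0.0257374290691695 yaw deg 169.05667066647433 tau6 -0.04696062358561903 [ 0.565 -0.062  0.08 ]
```

```bash
python3 -m inch '[[0,0,0,-0.8],[0,0,0,-0.8]]'>/dev/null; python3 a.py
```

```text
18.525 F [-0.377  3.818 10.972] M [ 0.778 -0.004 -0.029] sd 0.01681563264325421 yaw deg 169.85653826997742 tau6 -0.04749348806217313 [ 0.565 -0.062  0.08 ]
```

```bash
python3 -m inch '[[0,0,0,-0.8],[0,0,0,-0.8]]'>/dev/null; python3 a.py
```

```text
19.025 F [ 0.277  4.014 11.227] M [ 0.784  0.005 -0.009] sd 0.02460012732149576 yaw deg 170.65479238463877 tau6 -0.047505130525678396 [ 0.565 -0.062  0.08 ]
```

```bash
python3 -m inch '[[0,0,0,-0.8],[0,0,0,-0.8]]'>/dev/null; python3 a.py
```

```text
19.525 F [-0.453  3.926 10.513] M [ 0.791 -0.006 -0.036] sd 0.017383934972938084 yaw deg 171.4552996711421 tau6 -0.047655017115175724 [ 0.565 -0.062  0.08 ]
```

```bash
sed -i 's/^for i in range(5)/for i in range(3)/' a.py
echo 'import sys; sys.exit(abs(np.mean(T))>.08 or abs(np.mean(M,0)[2])>.15)' >> a.py
python3 -m inch '[[0,0,0,-0.8],[0,0,0,-0.8]]'>/dev/null; python3 a.py && python3 -m inch '[[0,0,0,-0.8],[0,0,0,-0.8]]'>/dev/null && python3 a.py && python3 -m inch '[[0,0,0,-0.8],[0,0,0,-0.8]]'>/dev/null && python3 a.py && python3 -m inch '[[0,0,0,-0.8],[0,0,0,-0.8]]'>/dev/null && python3 a.py
```

```text
19.925 F [-0.057  3.345 11.125] M [ 0.794 -0.002 -0.178] sd 0.022956421667588968 yaw deg 172.24882365602954 tau6 -0.1629254687577486 [ 0.565 -0.062  0.08 ]True
```

```bash
python3 -m inch '[[0,0,0,-0.35],[0,0,0,-0.7],[0,0,0,-0.7]]'>/dev/null; python3 a.py
```

```text
20.45 F [ 0.666  4.203 10.774] M [ 0.753  0.014 -0.246] sd 0.02693469083777227 yaw deg 172.94178641276375 tau6 -0.2776089031249285 [ 0.565 -0.062  0.08 ]True
```

```bash
python3 -m inch '[[0,0,0,-0.35],[0,0,0,-0.7],[0,0,0,-0.7]]'>/dev/null; python3 a.py
```

```text
20.975 F [-0.393  3.982 10.752] M [ 0.796 -0.001 -0.375] sd 0.03484198805655667 yaw deg 173.63414370107577 tau6 -0.40349194779992104 [ 0.565 -0.062  0.08 ]True
```

Another 0.35° brings the total to about 0.46 N m (0.41 on the stop); then hold.

```bash
python3 -m inch '[[0,0,0,-0.2],[0,0,0,-0.33],[0,0,0,-0.33]]'>/dev/null; python3 a.py;  python3 -m inch '[[0,0,0,0],[0,0,0,0],[0,0,0,0]]'>/dev/null; python3 a.py
```

```text
21.5 F [-0.42   3.734 10.968] M [ 0.765 -0.011 -0.456] sd 0.0325699237875398 yaw deg 173.95885489739035 tau6 -0.45651686377823353 [ 0.565 -0.062  0.08 ]
22.025 F [-0.404  4.291 11.049] M [ 0.813  0.011 -0.452] sd 0.02046129800510152 yaw deg 173.9577857872781 tau6 -0.45164071023464203 [ 0.565 -0.062  0.08 ]True
True
```

```bash
python3 -m inch '[[0,0,0,0.5],[0,0,0,1],[0,0,0,1.5],[0,0,0,1.8],[0,0,0,1.8]]'>/dev/null; python3 a.py
```

```text
22.8 F [ 0.208  3.824 10.371] M [ 0.812 -0.02  -0.103] sd 0.0021689108483186658 yaw deg 172.18145011604398 tau6 -0.08537497138604522 [ 0.565 -0.062  0.08 ]True
```

```bash
python3 -m inch '[[0,0,0,0.4],[0,0,0,0.4]]'>/dev/null; python3 a.py; python3 -m inch '[[0,0,0,0],[0,0,0,0],[0,0,0,0],[0,0,0,0],[0,0,0,0],[0,0,0,0]]' -1; python3 -m inch '[[0,0,-2,0],[0,0,-6,0],[0,0,-12,0],[0,0,-15.6,0],[0,0,-15.6,0],[0,0,-15.6,0]]'
python3 - <<'E'
from h import *
np.set_printoptions(precision=4,suppress=True)
C=cam("wrist");iw,dw=ctrl.read_camera("wrist")
f,cx,cy,R,t=C;c=R@np.array([.5647,-.0625,.09])+t;u,v=int(cx+f*c[0]/c[2]),int(cy+f*c[1]/c[2])
save("w9.png",cv2.resize(iw[v-50:v+50,u-66:u+66],None,fx=6,fy=6,interpolation=cv2.INTER_CUBIC))
for t in("ring_pin","stop_dog"):
    for r in ctrl.place_of("wrist",t)[:2]:
        p=atz("wrist",r["point"],.091,C);e=p-[.5647,-.0625,.091];print(t,round(r["score"],2),r["point"],p,np.hypot(*e[:2]),np.degrees(np.arctan2(e[1],e[0]))%360)
E
```

```text
23.2 F [-0.039  4.189 10.795] M [ 0.82   0.017 -0.017] sd 0.013727535560951937 yaw deg 171.78347475854272 tau6 -0.010696348326746374 [ 0.565 -0.062  0.08 ]
time: 23.95
position: [0.564, -0.0627, 0.0793]
tool_rot: [-3.142, -0.0, 2.998]
wrist_force: [0.8, -0.4, -0.2]
gripper_width: 0.0851
grip_force: 0.0
time: 24.7
position: [0.5636, -0.0627, 0.2347]
tool_rot: [3.142, -0.001, 2.998]
wrist_force: [-0.7, 0.5, 0.4]
gripper_width: 0.0851
grip_force: 0.0
ring_pin 0.58 [310.2, 167.2] [ 0.547  -0.0688  0.091 ] 0.01878790732168849 199.53276896009447
stop_dog 0.75 [301.9, 168.1] [ 0.5467 -0.0765  0.091 ] 0.022752772497253604 217.89609931978396False
```

View pics/w9.png

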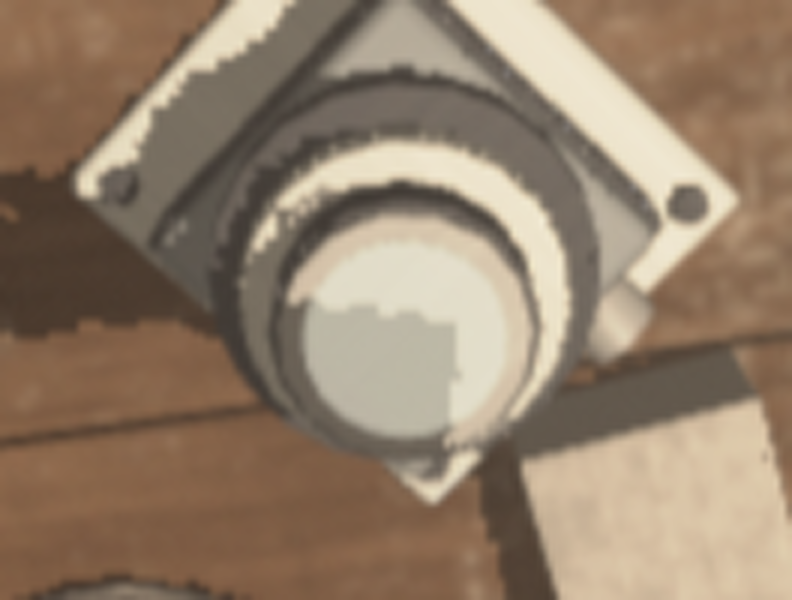

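```bash
cat > p.py <<'E'
from h import *
np.set_printoptions(precision=4,suppress=True)
g={"ring_pin":[],"stop_dog":[]}
for i in range(4):
    C=cam("wrist");ctrl.read_camera("wrist")
    for t in g:
        r=ctrl.place_of("wrist",t)
        if r: g[t].append(atz("wrist",r[0]["point"],.091,C)[:2])
for t in g:
    if g[t]: e=np.array(g[t])-[.5647,-.0625];print(t,len(e),np.median(g[t],0),np.std(g[t],0),"r",np.hypot(*e.T),"ang",np.degrees(np.arctan2(e[:,1],e[:,0]))%360)
print(1000*np.linalg.norm(np.median(g["ring_pin"],0)-np.median(g["stop_dog"],0)))
E
python3 -m inch '[[0,0,5,10],[0,0,9,20],[0,0,9,30],[0,0,9,30],[0,0,9,30]]' >/dev/null; python3 p.py;python3 -m inch '[[0,0,0,-10],[0,0,0,-20],[0,0,0,-30],[0,0,0,-40],[0,0,0,-50],[0,0,0,-50],[0,0,0,-50]]' >/dev/null; python3 p.py
```

```text
ring_pin 3 [ 0.5471 -0.0725] [0.0003 0.0006] r [0.0203 0.0202 0.0204] ang [209.5305 208.0907 212.7685]
stop_dog 3 [ 0.5482 -0.0752] [0.0017 0.0003] r [0.0234 0.0198 0.0208] ang [213.9561 218.8392 217.6458]
2.957993371309624
ring_pin 4 [ 0.545  -0.0721] [0.0003 0.001 ] r [0.0222 0.0215 0.0214 0.022 ] ang [207.3031 200.8561 206.2753 206.4317]
stop_dog 4 [ 0.5472 -0.0756] [0.0006 0.0014] r [0.0224 0.023  0.0211 0.0204] ang [215.6214 219.7169 218.3176 212.2684]
4.078250180142576
```

The pin and stop points are 3–4 mm apart, so they are touching. The torque readings say the same, and the cover was left standing on the block.

```bash
python3 -m inch '[[0,0,-5,0],[0,0,-8,0],[0,0,-8,0]]' | head -1; python3 -c "
from bench import ctrl
print(ctrl.job_done())"
```

```text
time: 27.92
the job is handed in; nothing more can be done
None
```

I handed the job in at about 28 s: the dust cover stands on the wooden block, and the iris ring was held at its stop at about 0.40 N m for over half a second. I let go with the pin still touching the stop; the hand-in gave no verdict, and I viewed 11 pictures, one over the limit of 10.

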